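# Open the bench quick clamp

### The job

Open the quick clamp on the bench for the next glue-up: press its ratchet release plate down and, keeping it down, push the sliding jaw back along the bar until it is fully back against the end stop, then let go so that the plate springs up again. This is fingertip work, pressing and pushing only: pick nothing up, and leave the wood block, the tape roll, the glue bottle and the small pot where they stand.

Things in the scene. Friction and masses are not known exactly. Their poses are not given: they have to be found in the camera images.
- clamp: The quick clamp, screwed to the bench: a level steel bar 318 x 24 mm, top 55 mm above the bench, with a fixed jaw at one end and an end stop at the other; feet 80 mm wide. Origin: on the bench under the middle of the jaw's travel. Its x axis runs along the bar from fixed jaw to end stop: +x is the way the jaw is pushed back. z is up.
- stop (a point): Middle of the inner face of the end stop (50 mm wide, 20 mm thick, top 68 mm above the bench), 50 mm above the bench, at clamp x = +124 mm. The jaw comes to rest against it.
- fixed_jaw (a point): Middle of the top of the fixed jaw (upright plate 50 mm wide, 20 mm thick, top 108 mm above the bench), at clamp x = -166 mm.
- jaw (a joint): How far the sliding jaw is pushed back along clamp +x, m: 0 nearest the fixed jaw, 0.160 against the end stop. Its pocket's middle is at clamp x = value - 0.080. A ratchet stops it moving back (after at most 8 mm of play) unless the release plate is held down; beyond 0.11 there are no teeth. Sliding takes about 7 N plus 12 N per m/s; it stays where it is left.
- release (a joint): How far the ribbed release plate in the jaw's pocket is pressed straight down, m: 0 up, 0.012 fully down. A spring lifts it: 4 N up, 7 N fully down. The ratchet lets go from 6.5 mm; hold it 8 to 12 mm down while pushing. At the start it may rest up to 6 mm down on a tooth. It travels with the jaw and springs up when let go.
- plate (a point): Middle of the release plate's top face (plate 54 mm along the bar, 40 mm wide); moves with it. Up it is 88 mm above the bench, fully pressed 76 mm. It lies in the middle of the jaw's pocket, 60 mm long along the bar, open above and to both sides.
- wall (a point): Middle of the inner face of the jaw's rear wall, the face that a fingertip in the pocket pushes on (looks to clamp -x), 100 mm above the bench; moves with the jaw. The jaw is 88 mm long, 50 mm wide, a U seen from the side: rear wall 14 mm thick, top 116 mm above the bench; front plate 14 mm thick, top 108 mm.
- block: A loose wood block, 90 x 45 x 45 mm, lying near the clamp. Origin: centre of its underside. Leave it alone.
- tape: A loose roll of masking tape lying flat, 100 mm across, 25 mm high. Origin: centre of its underside. Leave it alone.
- glue: A loose standing glue bottle, 52 mm across, 130 mm high. Origin: centre of its underside. Leave it alone.
- pot: A small loose closed pot, 48 mm across, 55 mm high. Origin: centre of its underside. Leave it alone.

How it is judged (in metres and radians):
On the way, in this order (a step that is already met when the one before it is completed fails the run):
1. the release plate is pressed down (7 mm or more) by the robot, the jaw not yet back (value of joint release above 0.007 m and contact force between any of the fingers, the arm and jaw above 0.5 N and value of joint jaw below 0.09 m), for 0.1 s.
2. the jaw is pushed fully back against the end stop (within 6 mm) (value of joint jaw above 0.154 m), for 0.1 s.
At the end, for the whole second after the job is handed in: The sliding jaw rests within 6 mm of fully back (joint above 0.154), the release plate is up again (less than 2 mm pressed), and the block, tape, glue and pot are within 15 mm of where they started (value of joint jaw above 0.154 m and value of joint release below 0.002 m and velocity of joint jaw between -0.01 and 0.01 m/s and distance of each of block, tape, glue, pot from where it was at the start of the episode below 0.015 m); the robot touches nothing.
It fails at once if a bystander (block, tape, glue, pot) is moved or lifted by more than 15 mm (distance of any of block, tape, glue, pot from where it was at the start of the episode above 0.015 m).
It also fails if it takes over 45 s, if anything falls off the work surface, if the arm or the gripper's body presses on something with over 40 N, if the wrist force passes 120 N, or if a joint passes its speed limit or range.

### The arm

A 7-joint arm with a two-finger parallel gripper is mounted at the origin on the work surface. World frame = base frame: x ahead of the robot, y to its left, z up, the work surface at z = 0. Lengths are in m, angles in degrees, forces in N, time in s.
With the tool pointing down it reaches from about 0.425 to 1.025 m from the base axis. Payload 9.4 kg.
Tool frame: the origin (TCP) lies at the very end of the fingers, on their centre line; the grasp point (between the pads) lies 19 mm behind it; z points along the fingers, y is the line along which they close (so a half turn about z gives the same grasp; the last joint's range is limited). The gripper opens to 93 mm and grips with 3 to 60 N. Pads are 15 mm wide; open, the fingers measure 128 mm over their backs; the gripper's body (75 mm by 188 mm) begins 65 mm behind the grasp point.
Start: joints at [70.205, 34.337, -0.143, 91.639, 0.103, 54.024, -4.572], TCP at [0.193, -0.699, 0.219] pointing down, gripper open.
Joint ranges: [-147.43, 147.43], [-19.82, 112.94], [-74.19, 73.91], [6.32, 146.72], [-59.91, 239.91], [6.04, 106.73], [-150.56, 150.56]. Speed limits (degrees/s): [127.2, 127.2, 172.46, 172.46, 180, 180, 180].

### API

Orientations are given as [roll, pitch, yaw] about the fixed x, y, z axes, in that order (R = Rz(yaw) Ry(pitch) Rx(roll)).
In Python, from bench import status, vision, ctrl, nets gives the robot as it stands.
- The arm moves only by the shell command python3 -m handwheel 'ROWS' [FORCE]. ROWS is JSON, a list of rows, each a list of 7 numbers: the shift along the tool's x, y, z in units of 25 mm (1.0 is 25 mm), then the turn, a rotation vector about the tool's x, y, z in units of 5 degrees (1.0 is 5 degrees), then the opening, from 0 (shut) to 1 (fully open). In form: [[tx, ty, tz, wx, wy, wz, grip], ...]. A call has 1 to 8 rows; each row shifts and turns the commanded pose from where the row before left it, along the tool's axes as they then stand; what a row does not reach is not made up. A row lasts 1/10 s, in which the tool goes at most 50 mm and 8.59 degrees, less where a joint would pass 70% of its speed; a pose out of reach is approached as far as the arm can. A call is refused whole if a number of a shift passes 1 or a number of a turn 1, either way. A call with a gripper value outside its range is refused whole. The fingers move at their own pace and stop on an object; FORCE is the grip in N (left out, the last holds). Time passes only in rows, so rows that do not move let the fingers close. It gives the time, the measured TCP pose, the force, the opening and the grip force at its end, in the units of the state.
- status.sense(): the state, without advancing time (a new reading comes with each control period).
- vision.get_image(name): name is "scene" or "side" or "wrist"; returns the picture (400x640x3 uint8, blue, green, red); there is no depth.
- vision.camera_params(name): a dict with "fx", "fy", "cx", "cy" (pixels), "rvec" (rotation vector, rad) and "tvec" (3), from world to camera coordinates, as OpenCV has them; the wrist camera has in their place "tool_from_camera" (4x4, takes a point from camera to tool coordinates, whose origin is the TCP and whose axes are the flange's). Camera axes: x right, y down, z forward; pixel columns grow to the right and rows downward; lengths in m; the calibration is good to about 2 mm. A picture is of the moment at which its call begins: read the wrist's pose just before it. camera_params takes no time and is no camera call.
- ctrl.sign_off(): hands the job in; it is judged then, once.
Trained networks look in the newest picture that a camera, given by its name, has taken for a name from the list of things; names that differ only in an ending like _2 or _b are one class to them, and where a whole thing is asked for, a point or a joint stands for the part that bears it (a point fixed in the world has none). Each returns a list of dicts, best first, with "conf" (0 to 1); they miss things now and then, are a little off and sometimes report something else, mostly with a low value. They report only what shows in the picture. A call takes as long as a camera call.
- nets.boxes_of(camera, query): "location" ([x, y, z] in m, in world coordinates, good to about 4 mm: the middle of the surface that is visible of it).
- nets.outline_of(camera, query): "pixels" (400x640 bool, what is visible of it).
The state is a dict: "t": time; "joints": joint angles; "dq": joint speeds; "tau": joint torques, N m; "ee_pos": TCP position; "tcp_rot": TCP orientation; "ft_force": force on the tool from outside, world axes, zero at the start; "wrist_torque": the same for the moment, N m; "finger_gap": finger opening in m; "grasp_force": force on a finger pad.
Only numpy, scipy, OpenCV 4.12 (cv2) and the standard library are available. Lean on these libraries where they do the work, as an engineer would, in place of code of your own. Each camera call takes 0.05 s, during which the arm holds its last target. There are 200 camera calls.

## Working session

There is one attempt and no reset: what is moved stays moved. The work goes in short steps, Python scripts to look and compute and a shell command to move; the robot and the scene stay as the last step left them, time stands still between calls to the robot, and variables do not carry over. Pictures are saved under pics/ and viewed, at most 10 in all, crops included, and the job is handed in when it is done.

```bash
mkdir -p pics; python3 - <<'E'
from bench import status, vision, nets
import cv2
s=status.sense(); print({k:s[k] for k in('t','ee_pos','tcp_rot','finger_gap','ft_force')})
for c in('scene','side'):
    cv2.imwrite(f'pics/{c}0.png',vision.get_image(c))
    for q in('clamp','jaw','plate','wall','stop','fixed_jaw','release','block','tape','glue','pot'):
        try:
            r=nets.boxes_of(c,q); print(c,q,[( [round(v,3) for v in d['location']],round(d['conf'],2)) for d in r[:2]])
        except Exception as e: print(c,q,e)
E
```

```text
{'t': 0.0, 'ee_pos': array([ 0.1923739 , -0.69850185,  0.2177682 ]), 'tcp_rot': array([-1.79910033e+02,  8.51136026e-03,  1.54018589e+01]), 'finger_gap': 0.09282045642421115, 'ft_force': array([-0.40809024,  0.01125522, -0.32140024])}
scene clamp [([0.601, 0.064, 0.058], 0.96)]
scene jaw [([0.566, 0.045, 0.089], 0.59)]
scene plate [([0.559, 0.034, 0.089], 0.95)]
scene wall [([0.564, 0.042, 0.086], 0.88)]
scene stop [([0.6, 0.064, 0.064], 0.79), ([0.564, 0.043, 0.091], 0.26)]
scene fixed_jaw [([0.608, 0.063, 0.065], 0.88)]
scene release [([0.558, 0.036, 0.092], 0.76)]
scene block []
scene tape [([0.658, -0.066, 0.022], 0.92)]
scene glue []
scene pot [([0.4, 0.103, 0.043], 0.86), ([0.564, 0.045, 0.086], 0.43)]
side clamp [([0.562, 0.043, 0.055], 0.79)]
side jaw [([0.56, 0.045, 0.089], 0.66)]
side plate [([0.567, 0.041, 0.089], 0.58)]
side wall [([0.559, 0.049, 0.088], 0.72)]
side stop [([0.562, 0.048, 0.051], 0.71)]
side fixed_jaw [([0.565, 0.045, 0.052], 0.6)]
side release [([0.561, 0.039, 0.085], 0.9)]
side block [([0.508, -0.134, 0.044], 0.76)]
side tape [([0.653, -0.076, 0.024], 0.57)]
side glue [([0.595, 0.227, 0.084], 0.92)]
side pot [([0.39, 0.106, 0.052], 0.66)]
```

View pics/scene0.png

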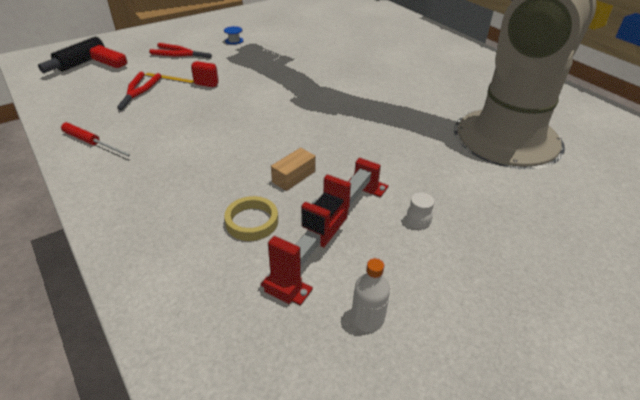

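View pics/side0.png

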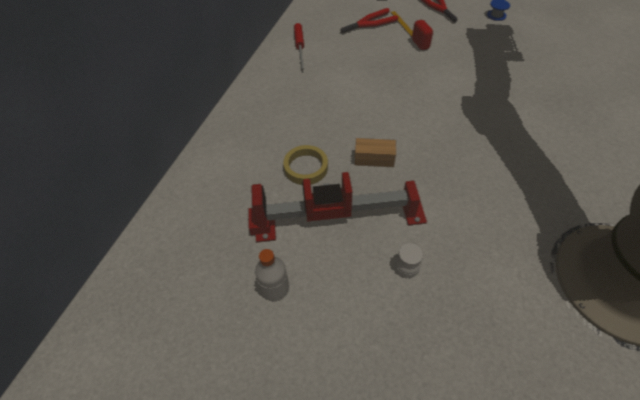

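The scene picture shows the tall fixed jaw at about (284,242), far from the robot. The sliding jaw is at (326,212) with the dark plate in its pocket, and the end stop is at (368,163), nearest the robot. The side view agrees: fixed jaw top (258,187), jaw (328,195), stop top (411,184). I'll back-project these to get the clamp's axis.

```bash
cat > h.py <<'E'
import numpy as np, cv2
from bench import status, vision, nets
def cam(c):
    p=vision.camera_params(c); R=cv2.Rodrigues(np.array(p['rvec'],float))[0]
    return np.array([[p['fx'],0,p['cx']],[0,p['fy'],p['cy']],[0,0,1]]),R,np.array(p['tvec'],float).ravel()
def back(c,uv,z):
    K,R,t=cam(c); d=R.T@np.linalg.inv(K)@[*uv,1]; o=-R.T@t
    return o+d*(z-o[2])/d[2]
def proj(c,P):
    K,R,t=cam(c); q=K@(R@np.array(P)+t); return q[:2]/q[2]
E
python3 - <<'E'
from h import *
np.set_printoptions(precision=3,suppress=True)
F=[];S=[]
for c,f,s in(('scene',(285,242),(368,163)),('side',(258,187),(411,184))):
    F.append(back(c,f,.108));S.append(back(c,s,.068))
    d=S[-1]-F[-1]; print(c,F[-1],S[-1],np.hypot(*d[:2]),np.degrees(np.arctan2(d[1],d[0])))
# fit pose to outline points: clamp mask + renders of corners
for c in('scene','side'):
    r=nets.outline_of(c,'clamp')
    if r:
        m=r[0]['pixels']; im=vision.get_image(c); im[m]=(im[m]*.6+np.array([0,102,0])).astype('u1'); ys,xs=np.where(m); print(c,xs.min(),xs.max(),ys.min(),ys.max(),m.sum())
for c in('scene','side'):
    im=vision.get_image(c)
    crop={'scene':(240,140,160,170),'side':(230,160,215,100)}[c]
    x,y,w,h=crop
    cv2.imwrite(f'pics/{c}crop.png',cv2.resize(im[y:y+h,x:x+w],None,fx=3.5,fy=3.5,interpolation=cv2.INTER_CUBIC))
E
```

```text
scene [0.679 0.092 0.108] [ 0.412 -0.034  0.068] 0.29535833794812055 -154.79450762881493
side [0.685 0.077 0.108] [ 0.417 -0.05   0.068] 0.2966600445643045 -154.604962906639
scene 260 388 157 304 5982
side 249 427 171 242 5170
```

View pics/scenecrop.png

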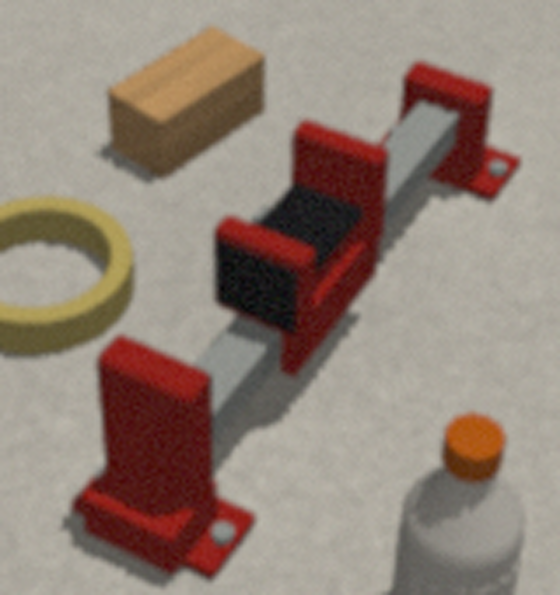

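View pics/sidecrop.png

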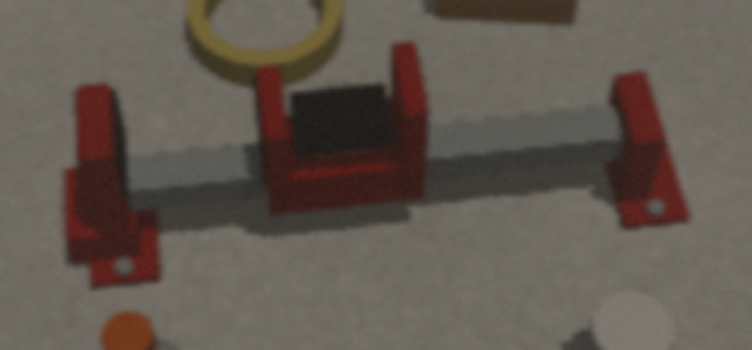

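The scene crop shows the top faces clearly: fixed jaw centre at crop (157,368), front plate (267,240), rear wall (342,141), stop (450,82). In the side crop they are at (96,118), (273,95), (409,77) and (637,108). I'll combine the two views.

```bash
python3 - <<'E'
from h import *
from scipy.optimize import least_squares
np.set_printoptions(precision=3,suppress=True)
sc=[(157,368),(267,240),(342,141),(450,82)]; sd=[(96,118),(273,95),(409,77),(637,108)]
Z=[.108,.108,.116,.068]
obs={'scene':np.array(sc)/3.5+[240,140],'side':np.array(sd)/3.5+[230,160]}
for c in obs: print(c,np.array([back(c,p,z) for p,z in zip(obs[c],Z)]))
def pts(v):
    x,y,a,j=v; u=np.array([np.cos(a),np.sin(a)]); m=j-.08
    return [np.r_[np.array([x,y])+u*s,z] for s,z in zip((-.166,m-.037,m+.037,.134),Z)]
def res(v,d=0):
    return np.concatenate([[proj(c,P)-o for P,o in zip(pts(v),obs[c])] for c in obs]).ravel()
r=least_squares(res,[.54,.02,np.radians(-154.7),.06],x_scale=[.01,.01,.1,.01]); x,y,a,j=r.x
print('clamp',x,y,np.degrees(a),'jaw',j); print(res(r.x).reshape(-1,2))
u=np.array([np.cos(a),np.sin(a)])
print('plate',np.array([x,y])+u*(j-.08),'wall',np.array([x,y])+u*(j-.05),'final wall',np.array([x,y])+u*.11)
E
```

```text
scene [[ 0.682  0.097  0.108]
 [ 0.597  0.056  0.108]
 [ 0.531  0.024  0.116]
 [ 0.411 -0.032  0.068]]
side [[ 0.68   0.092  0.108]
 [ 0.596  0.049  0.108]
 [ 0.53   0.021  0.116]
 [ 0.412 -0.034  0.068]]
clamp 0.5315120510670068 0.02314960765923208 -154.6165546565667 jaw 0.04531362489888268
[[-0.522 -1.405]
 [-0.195 -1.008]
 [ 0.087 -0.824]
 [-0.237 -0.691]
 [-1.51   0.704]
 [-0.846  1.982]
 [ 0.021  0.36 ]
 [ 0.679 -0.11 ]]
plate [0.563 0.038] wall [0.536 0.025] final wall [ 0.432 -0.024]
```

Fit: clamp at (0.532, 0.023), yaw about -154.6°, jaw at about 0.045, plate at (0.563, 0.038). I'll go above the plate with the fingers shut. The bar will lie along the tool's y (yaw 115.4), so the shut fingers take up 35 mm of the 60 mm pocket.

```bash
python3 -m handwheel '[[0.88,-0.98,0,0,0,0,0],[0.88,-0.98,0,0,0,0,0],[0.88,-0.98,0,0,0,0,0],[0.88,-0.98,0,0,0,0,0],[0.88,-0.98,0,0,0,0,0],[0.88,-0.98,0,0,0,0,0],[0.88,-0.98,0,0,0,0,0],[0.88,-0.98,0,0,0,0,0]]' 20
python3 -m handwheel '[[0.88,-0.98,0,0,0,0,0],[0.88,-0.98,0,0,0,0,0],[0.88,-0.98,0,0,0,0,0],[0.88,-0.98,0,0,0,0,0],[0.88,-0.98,0,0,0,0,0],[0.88,-0.98,0,0,0,0,0],[0.88,-0.98,0,0,0,0,0],[0.88,-0.98,0,0,0,0,0]]'
python3 -m handwheel '[[0.88,-0.98,0,0,0,0,0],[0.88,-0.98,0,0,0,0,0],[0.88,-0.98,0,0,0,0,0],[0.88,-0.98,0,0,0,0,0],[0.88,-0.98,0,0,0,0,0],[0.88,-0.98,0,0,0,0,0],[0.88,-0.98,0,0,0,0,0],[0.88,-0.98,0,0,0,0,0]]'
python3 -m handwheel '[[0,0,0,0,0,-1,0],[0,0,0,0,0,-1,0],[0,0,0,0,0,-1,0],[0,0,0,0,0,-1,0],[0,0,0,0,0,-1,0],[0,0,0,0,0,-1,0],[0,0,0,0,0,-1,0],[0,0,0,0,0,-1,0]]'
```

```text
t: 2.3
ee_pos: [0.3107, -0.4621, 0.2188]
tcp_rot: [180.0, -0.0, 15.4]
ft_force: [0.2, 1.1, -0.2]
finger_gap: 0.0337
grasp_force: 0.0
t: 3.1
ee_pos: [0.4284, -0.2264, 0.2189]
tcp_rot: [180.0, -0.0, 15.4]
ft_force: [1.0, 0.5, 0.4]
finger_gap: 0.0004
grasp_force: 0.0
t: 3.9
ee_pos: [0.546, 0.0094, 0.2188]
tcp_rot: [180.0, -0.0, 15.4]
ft_force: [1.1, -0.7, 0.1]
finger_gap: 0.0002
grasp_force: 0.0
t: 4.7
ee_pos: [0.5455, 0.0081, 0.2188]
tcp_rot: [180.0, -0.0, 55.6]
ft_force: [0.1, 0.4, 0.6]
finger_gap: 0.0007
grasp_force: 0.0
```

```bash
python3 -m handwheel '[[0,0,0,0,0,-1,0],[0,0,0,0,0,-1,0],[0,0,0,0,0,-1,0],[0,0,0,0,0,-1,0],[0,0,0,0,0,-1,0],[0,0,0,0,0,-1,0],[0,0,0,0,0,-1,0],[0,0,0,0,0,-1,0]]'
python3 -m handwheel '[[0,0,0,0,0,-1,0],[0,0,0,0,0,-1,0],[0,0,0,0,0,-1,0],[0,0,0,0,0,-1,0],[0,0,0,0,0,0,0]]'
python3 - <<'E'
from h import *
from scipy.spatial.transform import Rotation as Ro
np.set_printoptions(precision=3,suppress=True)
def tw(s): 
    T=np.eye(4);T[:3,:3]=Ro.from_euler('xyz',s['tcp_rot'],degrees=True).as_matrix();T[:3,3]=s['ee_pos'];return T
s=status.sense(); im=vision.get_image('wrist'); T=tw(s); p=vision.camera_params('wrist')
C=np.linalg.inv(T@np.array(p['tool_from_camera']))
x,y,a,j=.5315,.0231,np.radians(-154.6),.0453
u=np.array([np.cos(a),np.sin(a)]);v=np.array([-u[1],u[0]]);m=j-.08
for P,col in (((m-.027,.02,.088),0),((m+.027,.02,.088),0),((m+.027,-.02,.088),0),((m-.027,-.02,.088),0),((m+.03,.025,.116),1),((m+.03,-.025,.116),1),((m+.044,.025,.116),1),((m+.044,-.025,.116),1)):
    W=np.r_[np.array([x,y])+u*P[0]+v*P[1],P[2],1]; q=(C@W)[:3]; uv=(p['fx']*q[0]/q[2]+p['cx'],p['fy']*q[1]/q[2]+p['cy'])
    print(uv); cv2.circle(im,(int(uv[0]),int(uv[1])),3,((0,255,0),(255,255,0))[col],-1)
for q in('plate','jaw'): print(q,[(d['location'],d['conf']) for d in nets.boxes_of('wrist',q)[:1]])
d=np.r_[np.array([x,y])+u*m,.12]-s['ee_pos']; print(s['ee_pos'],s['tcp_rot'],'tool shift/25mm',T[:3,:3].T@d/.025)
cv2.imwrite('pics/w1.png',im)
E
```

```text
t: 5.5
ee_pos: [0.5455, 0.0081, 0.2187]
tcp_rot: [180.0, 0.0, 95.6]
ft_force: [-0.5, -0.6, 0.3]
finger_gap: 0.0004
grasp_force: 0.0
t: 6.0
ee_pos: [0.5454, 0.008, 0.2186]
tcp_rot: [180.0, -0.0, 115.5]
ft_force: [-0.9, 0.2, 0.8]
finger_gap: 0.0003
grasp_force: 0.0
(np.float64(388.2646415364744), np.float64(195.01591554990995))
(np.float64(326.787796849129), np.float64(194.95108058428644))
(np.float64(326.96618304045245), np.float64(149.37738478345398))
(np.float64(390.9263257833388), np.float64(149.44819281401325))
(np.float64(323.34018667379365), np.float64(210.45011414827493))
(np.float64(323.39421099177224), np.float64(148.3657594603524))
(np.float64(305.9833444454199), np.float64(210.43211882268295))
(np.float64(305.0688528068782), np.float64(148.34545085087575))
plate [([0.5629, 0.0379, 0.0858], 0.65)]
jaw [([0.5655, 0.039, 0.0859], 0.83)]
[0.545 0.008 0.219] [179.996  -0.003 115.459] tool shift/25mm [0.784 1.144 3.946]
```

View pics/w1.png

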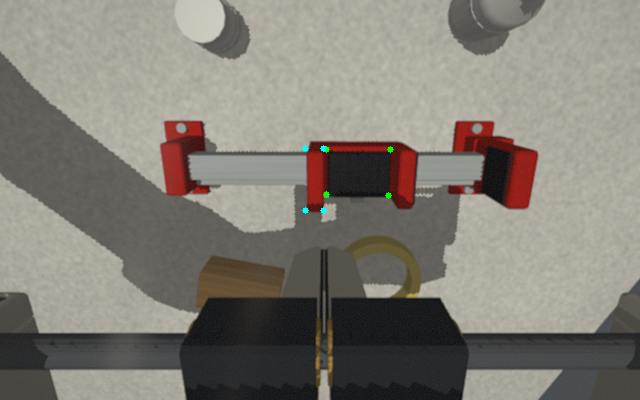

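The projected corners of the plate (327–390, 149–195) and wall (305–323) lie within about 2 px of the image, and the gripper points at the bench below the clamp. The plate needs tool +x 0.8 and +y 1.2 units; pushing back is tool -y. I'll move over it and go down to just above the plate.

```bash
python3 -m handwheel '[[0.41,0.6,0,0,0,0,0],[0.41,0.6,0,0,0,0,0],[0,0,0.8,0,0,0,0],[0,0,0.8,0,0,0,0],[0,0,0.8,0,0,0,0],[0,0,0.8,0,0,0,0],[0,0,0.8,0,0,0,0],[0,0,0,0,0,0,0]]'
python3 -m handwheel '[[0,0,0.4,0,0,0,0],[0,0,0.4,0,0,0,0],[0,0,0,0,0,0,0]]'
python3 - <<'E'
from h import *
s=status.sense(); im=vision.get_image('side'); print(s['ee_pos'],s['ft_force'])
cv2.imwrite('pics/s2.png',cv2.resize(im[130:250,230:450],None,fx=3.5,fy=3.5,interpolation=cv2.INTER_CUBIC))
E
```

```text
t: 6.95
ee_pos: [0.5624, 0.0394, 0.1166]
tcp_rot: [-179.8, -0.1, 115.3]
ft_force: [-0.2, -0.5, -0.1]
finger_gap: 0.0006
grasp_force: 0.0
t: 7.25
ee_pos: [0.5634, 0.0394, 0.0979]
tcp_rot: [-179.9, -0.0, 115.4]
ft_force: [-0.5, 0.2, 0.1]
finger_gap: 0.0006
grasp_force: 0.0
[0.56337183 0.03941371 0.09787769] [-0.46444245  0.17778832  0.08062846]
```

View pics/s2.png

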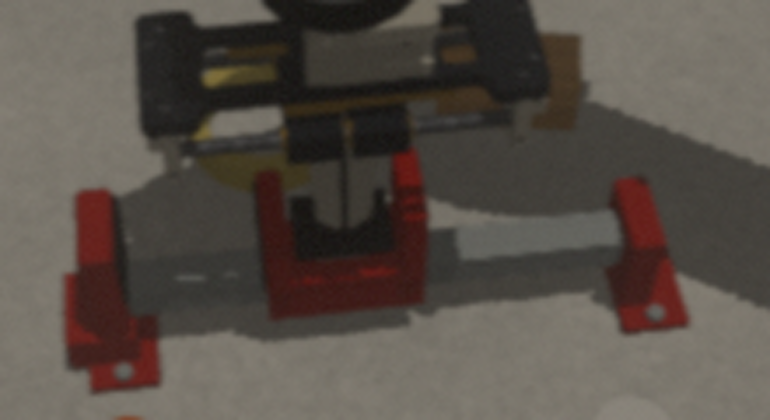

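The fingertips (crop about (345,225)) are inside the pocket, between the front plate and the rear wall, with room on both sides. Now I'll press.

```bash
python3 -m handwheel '[[0,0,0.4,0,0,0,0],[0,0,0.3,0,0,0,0],[0,0,0.15,0,0,0,0],[0,0,0,0,0,0,0],[0,0,0,0,0,0,0]]'
```

```text
t: 7.8
ee_pos: [0.5644, 0.0396, 0.0776]
tcp_rot: [179.9, 0.0, 115.4]
ft_force: [0.3, -2.0, 5.0]
finger_gap: 0.0006
grasp_force: 3.0
```

```bash
python3 -m handwheel '[[0,0,0.04,0,0,0,0],[0,-0.2,0,0,0,0,0],[0,-0.2,0,0,0,0,0],[0,-0.2,0,0,0,0,0],[0,-0.2,0,0,0,0,0]]'; python3 -m handwheel '[[0,-0.2,0,0,0,0,0],[0,-0.2,0,0,0,0,0],[0,0,0,0,0,0,0]]'
```

```text
t: 8.3
ee_pos: [0.5486, 0.0324, 0.0773]
tcp_rot: [179.6, 0.0, 115.4]
ft_force: [7.5, 2.8, 4.2]
finger_gap: 0.0005
grasp_force: 5.8
t: 8.6
ee_pos: [0.5388, 0.0278, 0.0772]
tcp_rot: [179.7, 0.0, 115.4]
ft_force: [4.3, 2.2, 5.4]
finger_gap: 0.0008
grasp_force: 4.3
```

Force is about 7 N along the bar and the jaw is sliding, past the 8 mm of play. I'll keep pushing.

```bash
python3 -m handwheel '[[0,-0.3,0,0,0,0,0],[0,-0.3,0,0,0,0,0],[0,-0.3,0,0,0,0,0],[0,-0.3,0,0,0,0,0],[0,-0.3,0,0,0,0,0],[0,-0.3,0,0,0,0,0],[0,-0.3,0,0,0,0,0],[0,0,0,0,0,0,0]]'; python3 -m handwheel '[[0,-0.3,0,0,0,0,0],[0,-0.3,0,0,0,0,0],[0,-0.3,0,0,0,0,0],[0,-0.3,0,0,0,0,0],[0,-0.2,0,0,0,0,0],[0,-0.2,0,0,0,0,0],[0,0,0,0,0,0,0]]'
```

```text
t: 9.4
ee_pos: [0.491, 0.005, 0.0771]
tcp_rot: [179.7, 0.0, 115.4]
ft_force: [3.0, 1.0, 7.5]
finger_gap: 0.0006
grasp_force: 3.9
t: 10.1
ee_pos: [0.4553, -0.012, 0.0771]
tcp_rot: [179.7, 0.0, 115.4]
ft_force: [4.6, 2.4, 7.6]
finger_gap: 0.0005
grasp_force: 4.5
```

```bash
python3 -m handwheel '[[0,-0.2,0,0,0,0,0],[0,-0.1,0,0,0,0,0],[0,0,0,0,0,0,0]]'; python3 -m handwheel '[[0,-0.1,0,0,0,0,0],[0,-0.1,0,0,0,0,0],[0,0,0,0,0,0,0]]'
```

```text
t: 10.4
ee_pos: [0.449, -0.015, 0.0771]
tcp_rot: [179.7, 0.0, 115.4]
ft_force: [4.3, 2.7, 8.4]
finger_gap: 0.0005
grasp_force: 5.0
t: 10.7
ee_pos: [0.448, -0.0154, 0.0773]
tcp_rot: [179.3, -0.0, 115.5]
ft_force: [13.8, 6.4, -1.8]
finger_gap: 0.0003
grasp_force: 10.8
```

The force along the bar has risen to 15 N and the motion has stopped, so the jaw is against the stop. I'll hold briefly, ease off a little, and lift.

```bash
python3 -m handwheel '[[0,0,0,0,0,0,0],[0,0,0,0,0,0,0],[0,0.12,-0.1,0,0,0,0],[0,0.1,-0.4,0,0,0,0],[0,0.1,-0.6,0,0,0,0],[0,0,-0.8,0,0,0,0],[0,0,-1,0,0,0,0],[0,0,-1,0,0,0,0]]'; python3 -m handwheel '[[0,0,-1,0,0,0,0],[0,0,-0.8,0,0,0,0],[0,0,0,0,0,0,0],[0,0,0,0,0,0,0]]'
python3 - <<'E'
from h import *
print(status.sense()['ee_pos']); im=vision.get_image('side'); 
for c in('side','scene','wrist'): vision.get_image(c); print(c,[(d['location'],d['conf']) for q in('plate','jaw') for d in nets.boxes_of(c,q)[:1]])
im=np.hstack([vision.get_image('side')[130:270,230:450],vision.get_image('scene')[140:280,230:410]])
cv2.imwrite('pics/s3.png',cv2.resize(im,None,fx=2,fy=2,interpolation=cv2.INTER_CUBIC)); w=vision.get_image('wrist'); cv2.imwrite('pics/w3.png',w)
E
```

```text
t: 11.5
ee_pos: [0.4484, -0.0149, 0.1744]
tcp_rot: [-179.9, -0.0, 115.4]
ft_force: [1.1, -1.0, 0.7]
finger_gap: 0.0005
grasp_force: 0.0
t: 11.9
ee_pos: [0.4488, -0.0153, 0.2186]
tcp_rot: [-180.0, 0.0, 115.4]
ft_force: [0.5, -0.4, -0.7]
finger_gap: 0.0005
grasp_force: 0.0
[ 0.4487637  -0.01529081  0.21861586]
side [([0.462, -0.009, 0.087], 0.77), ([0.4526, 0.0004, 0.0881], 0.68)]
scene [([0.4555, -0.0178, 0.0874], 0.72), ([0.4594, -0.007, 0.0879], 0.72)]
wrist [([0.4596, -0.0138, 0.0898], 0.96), ([0.4614, -0.0084, 0.0837], 0.96)]
```

View pics/s3.png

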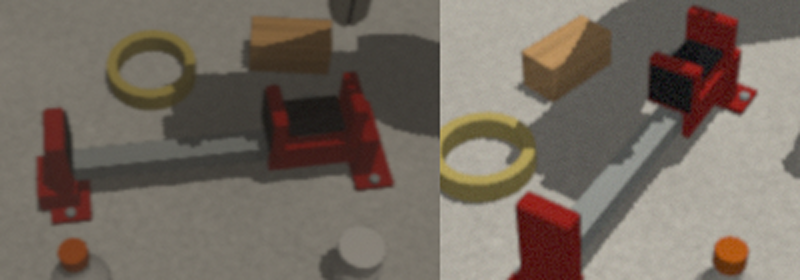

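View pics/w3.png

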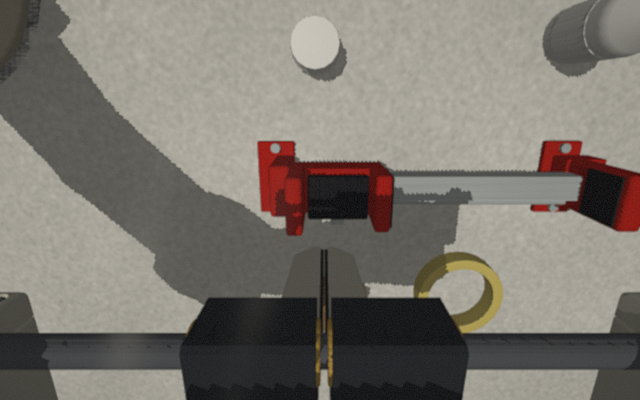

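Both pictures show the jaw against the end stop with no gap (wrist view, about (285,195)). The plate is up at (338,197), z about 0.088, and the bystanders are where they were. The plate's position matches the expected (0.459, -0.011) to about 3 mm.

```bash
python3 -c "
from bench import ctrl; print(ctrl.sign_off())"
```

```text
the job is handed in; nothing more can be done
None
```

The sliding jaw is fully back against the end stop, the release plate has sprung up, the block, tape, glue and pot look undisturbed in the pictures, and the job is handed in; the hand-in returned no verdict.

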